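Lock the block plane into its travel tray

ROBOT

A 6-joint arm with a two-finger parallel gripper is mounted at the origin on the work surface. World frame = base frame: x ahead of the robot, y to its left, z up, the work surface at z = 0. Lengths are in mm, angles in rad, forces in N, time in s.
With the tool pointing down it reaches from about 325 to 925 mm from the base axis. Payload 3.1 kg.
Tool frame: the origin (TCP) lies between the finger pads; the fingertips stand ahead of it and the grasp point (between the pads) lies 2 mm behind it (finger_overhang is the z of the fingertips in the tool frame, in mm); z points along the fingers, y is the line along which they close (so a half turn about z gives the same grasp; the last joint's range is limited). The gripper opens to 85 mm and grips with 20 to 120 N. Pads are 22 mm wide; open, the fingers measure 114 mm over their backs; the gripper's body (76 mm by 85 mm) begins 54 mm behind the grasp point. The pads swing forward as they close: fully open they stand 13 mm farther back than shut.
Start: joints at [-1.32, 0.217, 1.613, -0, 1.311, -0.112], TCP at [221.83, -584.321, 248.3] pointing down, gripper open.
Joint ranges: [-2.75, 2.75], [-0.78, 2.1], [0.31, 2.55], [-1.13, 4.27], [0.13, 2.63], [-2.58, 2.58]. Speed limits (rad/s): [2.79, 2.79, 3.14, 3.14, 3.14, 3.14].

INTERFACE

Orientations are given as a unit quaternion [x, y, z, w].
In Python, from bench import * gives the robot as it stands. The module is installed in compiled form; this text tells all that it offers.
- The arm moves only by the tool play_rows, never from a script. Its argument "series" is a list of rows, each an object with "translation": the shift along the world's x, y, z in units of 20 cm (1.0 is 20 cm), a list of three; "yaw": the turn about the world's z in units of 360 degrees (1.0 is 360 degrees); "jaw": the opening, from 0 (shut) to 1 (fully open). In form: [{"translation": [tx, ty, tz], "yaw": yaw, "jaw": jaw}, ...]. A call has 1 to 5 rows; each row is the pose to reach, as a shift and turn from the pose commanded when the call began, turning the shorter way round; what a row does not reach only later rows make up. A row lasts 1/12 s, in which the tool goes at most 41.7 mm and 7.16 degrees, less where a joint would pass 70% of its speed; a pose out of reach is approached as far as the arm can. A call with a number of a shift or a turn outside -1 to 1 is refused whole. A call with a gripper value outside its range is refused whole. The fingers move at their own pace and stop on an object; "grip_force" is the grip in N (left out, the last holds). Time passes only in rows, so rows that repeat a pose let the fingers close. It gives the time, the measured TCP pose, the force, the opening and the grip force at its end, in the units of the state.
- read_state(): the state, without advancing time (a new reading comes with each control period).
- snapshot(name): name is "scene" or "top"; returns a dict with "color" (480x640x3 uint8, blue, green, red), "camera_matrix" (3x3 intrinsics, pixels), "rvec" (rotation vector, rad) and "tvec" (3), from world to camera coordinates, as OpenCV has them. Camera axes: x right, y down, z forward; pixel columns grow to the right and rows downward; lengths in mm; the calibration is good to about 2 mm. A picture is of the moment at which its call begins. There is no depth.
- close_job(): hands the job in; it is judged then, once.
Trained networks look in the newest picture that a camera, given by its name, has taken for a name from the list of things; names that differ only in an ending like _2 or _b are one class to them, and where a whole thing is asked for, a point or a joint stands for the part that bears it (a point fixed in the world has none). Each returns a list of dicts, best first, with "p" (0 to 1); they miss things now and then, are a little off and sometimes report something else, mostly with a low value. They report only what shows in the picture. A call takes as long as a camera call.
- spot_in(camera, name): "extent" ([left, top, right, bottom] in pixels, round what is visible of it).
- place_of(camera, name): "point" ([row, column] in pixels: a listed point, or the origin of a listed thing).
The state is a dict: "clock": time; "qpos": joint angles; "qd": joint speeds; "effort": joint torques, N m; "tcp_pos": TCP position; "ee_rot": TCP orientation; "contact_force": force on the tool from outside, world axes, zero at the start; "torque": the same for the moment, N m; "grip_width": finger opening in mm; "grip_force": force on a finger pad.
Only numpy, scipy, OpenCV 4.12 (cv2) and the standard library are available. Lean on these libraries where they do the work, as an engineer would, in place of code of your own. Each camera call takes 0.05 s, during which the arm holds its last target. There are 200 camera calls.

TASK

Pack the block plane for transport: swing the yellow keeper bar clear of the tray's bay, set the plane down gently in the bay, sole down and fully home between the corner blocks with its round wooden knob at the end where the bar crosses, then swing the bar back across it until it snaps past its detent and rests against its stop. Leave the chisel, hammer, tumbler, glue bottle and router-bit block where they are.

Things in the scene. Friction and masses are not known exactly. Their poses are not given: they have to be found in the camera images.
- bay (a point): (mm) centre of the bay floor in a plywood tray fixed to the table; 12 above the table. x along the bay to the end where the keeper bar crosses, y to the bar's hinge post, z up. Bay 168 long (x), 58 wide (y), between end stops and four corner blocks 14 high, 12 thick, at x 50 to 84 and -50 to -84; the middle 100 of its long sides is open for fingers. Side lane with a chisel at y 108 to 160
- plane_center (a point): (mm) middle of the loose block plane (dark sole 160 x 50 x 10, green cheeks, brass cap, 0.45 to 0.8 kg), 23 above its sole. x points to the toe, the end with the round wooden knob; z up. Grip it across its 50 width at the cheeks: flat parallel sides 36 high, x -60 to +25. Highest point 48 above the sole. Starts sole-down on the table
- plane_knob (a point): (mm) top centre of the plane's round dark wooden knob (27 across), 55 from the plane's middle towards the toe, 48 above the sole
- keeper (a joint): keeper bar angle, rad. 0 = shut: across the bay towards bay -y, on its stop. Grows as it opens, clockwise from above, over the bay's -x part; 1.57 = parallel beside the bay; ends at 2.3. Stays where left (0.4 N at the knob moves it). From 0.12 down a sprung ball resists with about 5 N at the knob; below 0.06 the ball snaps the bar to 0 and holds it
- keeper_knob (a point): (mm) grip point on the axis of the red upright knob at the bar's free end (cylinder 24 across, 42 high), 23 above the bar's top, 19 below the knob's top, 175 from the hinge axis; turns with the bar. Yellow bar 195 long, 20 wide, 12 thick, underside 54 above the bay floor, 6 above the plane lying in the bay. Shut, the knob is at bay x +55, y -100
- keeper_hinge (a point): (mm) point on the bar's vertical hinge axis at the height of keeper_knob, at bay x +55, y +75. The hinge post is 20 across. The catch post with its brass ball and steel stop plate stands at bay x +55, y -75, no higher than the bar's top
- chisel_center (a point): orange-handled wood chisel, 190 long and 26 thick, lying in the tray's side lane (mm); its middle. Leave it alone
- hammer_center (a point): hammer lying on the table, about 280 long (mm); its middle. Leave it alone
- tumbler_center (a point): black open drinking tumbler, 80 across, 170 high (mm); its middle. Leave it alone
- glue_center (a point): yellow glue bottle with orange cap, 60 across, 170 high (mm); its middle. Leave it alone
- bits_center (a point): plywood block 100 x 130 with coloured router bits, 55 high (mm); its middle. Leave it alone

How it is judged:
By the outcome, as a careful person would: the job done as asked, in the order asked, and still so for the second after the job is handed in, with the robot touching nothing.
It also fails if it takes over 72 s, if anything falls off the work surface, if the arm or the gripper's body presses on something with over 40 N, if the wrist force passes 120 N, or if a joint passes its speed limit or range.

## Working session

There is one attempt and no reset: what is moved stays moved. The work goes in short steps, Python scripts to look and compute and a tool call to move; the robot and the scene stay as the last step left them, time stands still between calls to the robot, and variables do not carry over. Pictures are saved under pics/ and viewed, at most 10 in all, crops included, and the job is handed in when it is done.

Besides the shell and the picture viewer there is one more tool, called in YAML: its name, and indented under it one key for each argument. play_rows: Moves the arm, as the interface text tells. Shifts and turns lie within -1 to 1; 1 stands for 20 cm of shift or 360 degrees of turn. Its arguments: {"type":"object","properties":{"series":{"type":"array"},"grip_force":{"type":"number"}},"required":["series"]}

```bash
mkdir -p pics; cat > h.py <<'E'
from bench import *
import numpy as np, cv2
def ray(s,px):
    R,_=cv2.Rodrigues(np.array(s["rvec"],float)); t=np.array(s["tvec"],float).ravel()
    K=np.array(s["camera_matrix"],float)
    d=R.T@np.linalg.inv(K)@np.array([px[1],px[0],1.0]); return -R.T@t,d
def at_z(s,px,z):
    c,d=ray(s,px); return c+d*(z-c[2])/d[2]
def proj(s,p):
    q,_=cv2.projectPoints(np.array(p,float).reshape(-1,3),np.array(s["rvec"],float),np.array(s["tvec"],float),np.array(s["camera_matrix"],float),None); return q.reshape(-1,2)
def tri(r):
    A=np.zeros((3,3));b=np.zeros(3)
    for c,d in r:
        d=d/np.linalg.norm(d);P=np.eye(3)-np.outer(d,d);A+=P;b+=P@c
    return np.linalg.solve(A,b)
E
python3 - <<'E'
from h import *
S={n:snapshot(n) for n in("scene","top")}
for n in S: cv2.imwrite(f"pics/{n}0.png",S[n]["color"]); print(n,ray(S[n],(240,320))[0].round())
st=read_state(); print({k:np.round(v,3) for k,v in st.items()})
for k in "bay plane_center plane_knob keeper_knob keeper_hinge chisel_center hammer_center tumbler_center glue_center bits_center".split():
    r=[]
    for n in S:
        d=place_of(n,k)
        print(k,n,[(np.round(e["point"]),round(e["p"],2)) for e in d[:2]])
        if d:r.append(ray(S[n],d[0]["point"]))
    if len(r)==2: print("   ",tri(r).round(1))
E
```

```text
scene [1678. -249. 1483.]
top [ 253.   -5. 1825.]
{'clock': np.float64(0.1), 'qpos': array([-1.32 ,  0.218,  1.615, -0.   ,  1.311, -0.112]), 'qd': array([ 0.001, -0.002, -0.002, -0.002,  0.001,  0.001]), 'effort': array([-1.0000e-03, -3.9808e+01, -3.0497e+01, -0.0000e+00,  4.0000e-03,
        0.0000e+00]), 'tcp_pos': array([ 221.641, -583.631,  247.066]), 'ee_rot': array([ 0.984,  0.18 , -0.   , -0.001]), 'contact_force': array([ 0.007, -0.041, -0.816]), 'torque': array([-0.021,  0.018, -0.019]), 'grip_force': np.float64(0.0), 'grip_width': np.float64(85.748)}
bay scene [(array([250., 350.]), 0.95)]
bay top [(array([259., 259.]), 0.95), (array([251., 217.]), 0.59)]
    [523.2 122.   15.2]
plane_center scene [(array([279., 231.]), 0.73)]
plane_center top [(array([248., 384.]), 0.89)]
    [ 550.1 -281.9   17.1]
plane_knob scene [(array([290., 232.]), 0.83)]
plane_knob top [(array([228., 390.]), 0.75)]
    [ 609.5 -290.5   40.8]
keeper_knob scene []
keeper_knob top [(array([268., 280.]), 0.68), (array([251., 219.]), 0.57)]
keeper_hinge scene [(array([314., 238.]), 0.74), (array([244., 375.]), 0.55)]
keeper_hinge top [(array([233., 236.]), 0.97), (array([247., 384.]), 0.3)]
    [639.3 -44.8  14.2]
chisel_center scene [(array([247., 389.]), 0.64)]
chisel_center top [(array([248., 216.]), 0.94)]
    [557.  251.   32.2]
hammer_center scene [(array([271., 163.]), 0.81), (array([289., 231.]), 0.67)]
hammer_center top [(array([278., 457.]), 0.72), (array([228., 386.]), 0.29)]
    [ 449.5 -501.1    5. ]
tumbler_center scene [(array([303., 289.]), 0.81)]
tumbler_center top [(array([185., 336.]), 0.8)]
    [ 737.3 -126.8   93.2]
glue_center scene [(array([315., 235.]), 0.71)]
glue_center top [(array([184., 390.]), 0.6)]
    [ 739.  -290.3   90.5]
bits_center scene [(array([198., 439.]), 0.69)]
bits_center top [(array([305., 139.]), 0.76), (array([248., 383.]), 0.68)]
    [382.1 492.5  33.2]
```

```bash
python3 - <<'E'
import cv2
a=cv2.imread("pics/scene0.png");b=cv2.imread("pics/top0.png")
cv2.imwrite("pics/s1.png",cv2.resize(a[180:360,130:450],(800,450),interpolation=cv2.INTER_CUBIC))
cv2.imwrite("pics/t1.png",cv2.resize(b[150:340,180:440],(780,570),interpolation=cv2.INTER_CUBIC))
E
```

```text
(no output)
```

View pics/s1.png

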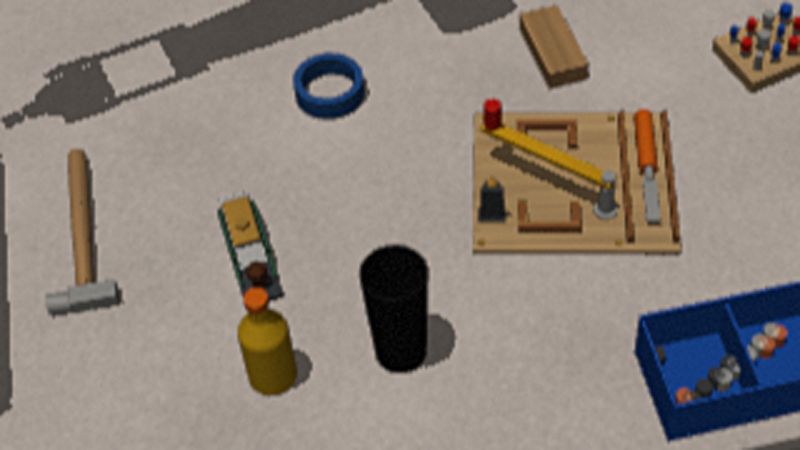

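View pics/t1.png

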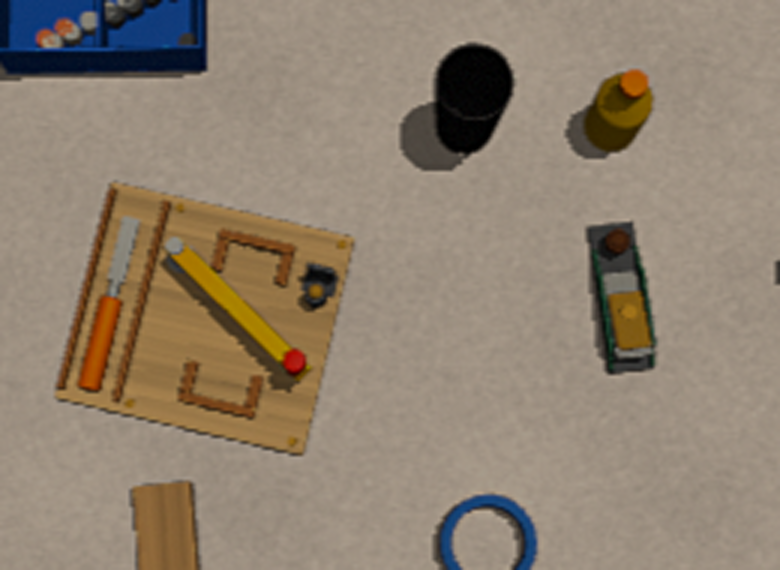

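The scene view shows the bar about half open, with the plane lying left of the tray and its knob towards +x. Next I'll zoom in on the tray to fix its pose.

```bash
python3 - <<'E'
import cv2
a=cv2.imread("pics/scene0.png");b=cv2.imread("pics/top0.png")
cv2.imwrite("pics/s2.png",cv2.resize(a[217:285,315:407],None,fx=8,fy=8,interpolation=cv2.INTER_CUBIC))
cv2.imwrite("pics/t2.png",cv2.resize(b[208:303,196:301],None,fx=6,fy=6,interpolation=cv2.INTER_CUBIC))
E
```

```text
(no output)
```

View pics/s2.png

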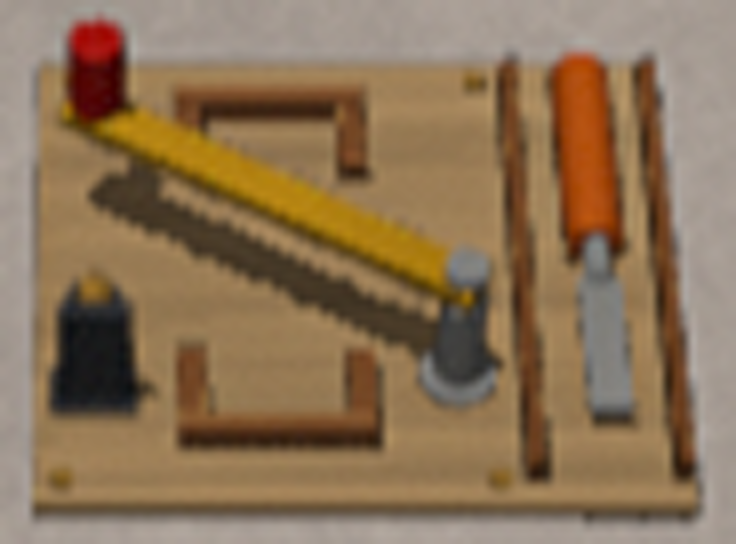

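View pics/t2.png

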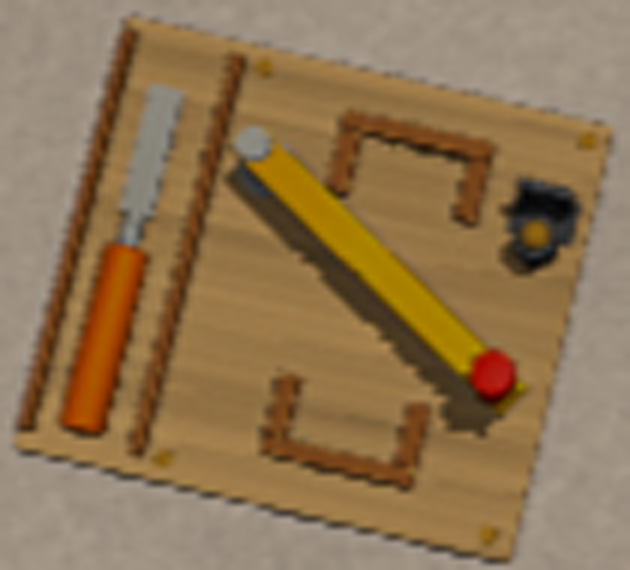

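Both zooms show the four corner-block corners, the hinge cap, the knob top and the brass ball clearly. In the top zoom the outer corners are at (343,112), (493,147), (264,452) and (412,488), and the red knob is at (491,375). I'll fit both poses from these points.

```bash
cat > fit.py <<'E'
from h import *
from scipy.optimize import least_squares
S={n:snapshot(n) for n in("scene","top")}
def cv(p,s,ox,oy): return (np.array(p,float)+.5)/s-.5+[ox,oy]
T=cv([(343,112),(493,147),(264,452),(412,488),(252,143),(491,375),(536,235)],6,196,208)
C=cv([(380,432),(179,434),(360,92),(177,92),(467,265),(97,38),(95,288)],8,315,217)
def W(p):
    x,y,a,e,zh,th,zb=p; L=84+e
    q=np.array([(L,41,14),(L,-41,14),(-L,41,14),(-L,-41,14),(55,75,zh),(55-175*np.sin(th),75-175*np.cos(th),108),(55,-75,zb)])
    c,s=np.cos(a),np.sin(a); return np.c_[x+c*q[:,0]-s*q[:,1],y+s*q[:,0]+c*q[:,1],12+q[:,2]]
f=lambda p:np.r_[(proj(S["top"],W(p))-T).ravel(),(proj(S["scene"],W(p))-C).ravel()]
r=least_squares(f,[523,122,-.24,12,70,.8,60],loss="soft_l1",x_scale=[10,10,.1,5,10,.1,10]); print("tray",r.x.round(3)); print(f(r.x).reshape(-1,2).round(1).tolist())
t2=cv([(587,228),(633,224),(608,372),(655,366),(617,240)],3,180,150)
s2=cv([(258,270),(283,297)],2.5,130,180)
def P(p):
    x,y,a=p; q=np.array([(80,25,10),(80,-25,10),(-80,25,10),(-80,-25,10),(55,0,48)]);c,s=np.cos(a),np.sin(a)
    return np.c_[x+c*q[:,0]-s*q[:,1],y+s*q[:,0]+c*q[:,1],q[:,2]]
g=lambda p:np.r_[(proj(S["top"],P(p))-t2).ravel(),(proj(S["scene"],P(p)[[4,0]])-s2).ravel()]
r2=least_squares(g,[550,-282,-.14],loss="soft_l1",x_scale=[10,10,.1]); print("plane",r2.x.round(3)); print(g(r2.x).reshape(-1,2).round(1).tolist())
x,y,a,e,zh,th,zb=r.x
for t in (th,0): 
  k=W([x,y,a,e,zh,t,zb])[5]; print("knob",k.round(1),"phi",np.pi/2-t+a)
print("hinge",W(r.x)[4].round(1))
try: print(finger_overhang)
except Exception as ex: print(ex)
E
python3 fit.py
```

```text
tray [ 5.25275e+02  1.19702e+02 -2.48000e-01  8.71200e+00  7.49750e+01
  5.53000e-01  5.85100e+01]
[[0.2, 0.2], [0.3, 0.1], [-0.8, 0.0], [-0.1, -0.0], [0.1, 0.3], [0.0, 0.1], [0.4, -3.2], [0.1, -0.0], [-0.1, -0.3], [0.4, -0.2], [-0.4, -0.2], [0.3, -0.1], [0.0, 0.1], [-0.0, 0.3]]
plane [ 5.49249e+02 -2.87819e+02  1.01000e-01]
[[-0.2, -0.8], [-0.1, -1.2], [-0.0, 0.3], [-0.1, 0.5], [0.4, -0.4], [-0.8, -0.8], [0.3, -0.7]]
knob [471.4  57.1 120. ] phi 0.7702815845495629
knob [554.1   9.3 120. ] phi 1.3231080143212224
hinge [597.  178.9  87. ]
17.0
```

play_rows:
  series:
    - {"translation":[0.312,0.802,-0.0625],"yaw":0.016,"jaw":1}
    - {"translation":[0.312,0.802,-0.0625],"yaw":0.016,"jaw":1}
    - {"translation":[0.312,0.802,-0.0625],"yaw":0.016,"jaw":1}
    - {"translation":[0.312,0.802,-0.0625],"yaw":0.016,"jaw":1}
    - {"translation":[0.312,0.802,-0.0625],"yaw":0.016,"jaw":1}
  grip_force: 25

```text
clock: 1.62
tcp_pos: [285.3, -417.6, 234.1]
ee_rot: [0.973, 0.231, 0.001, -0.003]
contact_force: [0.3, -0.1, 0.1]
grip_width: 85.0
grip_force: 0.0
```

play_rows:
  series:
    - {"translation":[0.312,0.802,-0.0625],"yaw":0.016,"jaw":1}
    - {"translation":[0.312,0.802,-0.0625],"yaw":0.016,"jaw":1}
    - {"translation":[0.312,0.802,-0.0625],"yaw":0.016,"jaw":1}
    - {"translation":[0.312,0.802,-0.0625],"yaw":0.016,"jaw":1}
    - {"translation":[0.312,0.802,-0.0625],"yaw":0.016,"jaw":1}

```text
clock: 2.03
tcp_pos: [347.5, -258.3, 222.4]
ee_rot: [0.96, 0.28, 0.001, -0.002]
contact_force: [0.6, -0.0, -0.9]
grip_width: 85.1
grip_force: 0.0
```

play_rows:
  series:
    - {"translation":[0.312,0.802,-0.0625],"yaw":0.016,"jaw":1}
    - {"translation":[0.312,0.802,-0.0625],"yaw":0.016,"jaw":1}
    - {"translation":[0.312,0.802,-0.0625],"yaw":0.016,"jaw":1}
    - {"translation":[0.312,0.802,-0.0625],"yaw":0.016,"jaw":1}
    - {"translation":[0.312,0.802,-0.0625],"yaw":0.016,"jaw":1}

```text
clock: 2.45
tcp_pos: [410.2, -98.5, 210.6]
ee_rot: [0.944, 0.329, 0.001, -0.001]
contact_force: [0.5, -0.5, 0.9]
grip_width: 85.2
grip_force: 0.0
```

play_rows:
  series:
    - {"translation":[0.312,0.802,-0.0625],"yaw":0.017,"jaw":1}
    - {"translation":[0.312,0.802,-0.0625],"yaw":0.017,"jaw":1}
    - {"translation":[0.312,0.802,-0.0625],"yaw":0.017,"jaw":1}
    - {"translation":[0.312,0.802,-0.0625],"yaw":0.017,"jaw":1}
    - {"translation":[0.312,0.802,-0.0625],"yaw":0.017,"jaw":1}

```text
clock: 2.87
tcp_pos: [473.4, 61.3, 198.5]
ee_rot: [0.926, 0.378, 0.001, -0.001]
contact_force: [-0.4, 0.1, 0.1]
grip_width: 85.3
grip_force: 0.0
```

play_rows:
  series:
    - {"translation":[0,0,-0.16],"yaw":0,"jaw":1}
    - {"translation":[0,0,-0.32],"yaw":0,"jaw":1}
    - {"translation":[0,0,-0.43],"yaw":0,"jaw":1}
    - {"translation":[0,0,-0.476],"yaw":0,"jaw":1}
    - {"translation":[0,0,-0.476],"yaw":0,"jaw":1}

```text
clock: 3.28
tcp_pos: [469.4, 56.3, 100.6]
ee_rot: [0.927, 0.376, -0.003, -0.001]
contact_force: [-0.4, -0.3, -0.2]
grip_width: 85.5
grip_force: 0.0
```

play_rows:
  series:
    - {"translation":[0,0,0],"yaw":0,"jaw":0.25}
    - {"translation":[0,0,0],"yaw":0,"jaw":0.2}
    - {"translation":[0,0,0],"yaw":0,"jaw":0.1}
    - {"translation":[0,0,0],"yaw":0,"jaw":0.1}
    - {"translation":[0,0,0],"yaw":0,"jaw":0.1}

```text
clock: 3.7
tcp_pos: [472.4, 57.2, 104.4]
ee_rot: [0.927, 0.376, 0.001, 0.0]
contact_force: [-0.1, 0.4, 1.3]
grip_width: 25.0
grip_force: 1.6
```

play_rows:
  series:
    - {"translation":[0,0,0],"yaw":0,"jaw":0.1}
    - {"translation":[0,0,0],"yaw":0,"jaw":0.1}

```text
clock: 3.87
tcp_pos: [472.3, 57.2, 104.3]
ee_rot: [0.927, 0.376, 0.001, 0.001]
contact_force: [-0.4, 0.2, 4.9]
grip_width: 23.0
grip_force: 26.6
```

```bash
python3 - <<'E'
from h import *
a=-.248;H=np.array([597.,178.9]);th0=.553
pos=lambda t:H+175*np.array([np.cos(a)*-np.sin(t)+np.sin(a)*np.cos(t), -np.sin(a)*np.sin(t)-np.cos(a)*np.cos(t)])
print(pos(th0))
ts=np.r_[th0,np.arange(th0+.1,1.85,.1),1.85]
for base in range(0,len(ts)-1,5):
    for i in range(base+1,min(base+6,len(ts))): print(base,ts[i].round(3),((pos(ts[i])-pos(ts[base]))/200).round(3),round(-(ts[i]-ts[base])/2/np.pi,4))
s=snapshot("top");print(proj(s,[[471.4,57.1,120]]),read_state()["tcp_pos"],read_state()["grip_width"])
E
```

```text
[471.34082321  57.10192412]
0 0.653 [-0.058  0.066] -0.0159
0 0.753 [-0.108  0.137] -0.0318
0 0.853 [-0.152  0.213] -0.0477
0 0.953 [-0.188  0.293] -0.0637
0 1.053 [-0.215  0.376] -0.0796
5 1.153 [-0.019  0.085] -0.0159
5 1.253 [-0.03   0.172] -0.0318
5 1.353 [-0.031  0.26 ] -0.0477
5 1.453 [-0.024  0.347] -0.0637
5 1.553 [-0.009  0.433] -0.0796
10 1.653 [0.024 0.084] -0.0159
10 1.753 [0.057 0.165] -0.0318
10 1.85 [0.096 0.241] -0.0473
[[277.44292902 270.20278501]] [472.35930108  57.19260584 104.3342572 ] 23.297683510586992
```

play_rows:
  series:
    - {"translation":[-0.058,0.066,0],"yaw":-0.016,"jaw":0.1}
    - {"translation":[-0.108,0.137,0],"yaw":-0.032,"jaw":0.1}
    - {"translation":[-0.152,0.213,0],"yaw":-0.048,"jaw":0.1}
    - {"translation":[-0.188,0.293,0],"yaw":-0.064,"jaw":0.1}
    - {"translation":[-0.215,0.376,0],"yaw":-0.08,"jaw":0.1}

```text
clock: 4.33
tcp_pos: [428.9, 132.8, 104.4]
ee_rot: [0.991, 0.131, 0.001, 0.0]
contact_force: [0.5, -1.6, 4.0]
grip_width: 23.1
grip_force: 26.6
```

play_rows:
  series:
    - {"translation":[-0.019,0.085,0],"yaw":-0.016,"jaw":0.1}
    - {"translation":[-0.03,0.172,0],"yaw":-0.032,"jaw":0.1}
    - {"translation":[-0.031,0.26,0],"yaw":-0.048,"jaw":0.1}
    - {"translation":[-0.024,0.347,0],"yaw":-0.064,"jaw":0.1}
    - {"translation":[-0.009,0.433,0],"yaw":-0.08,"jaw":0.1}

```text
clock: 4.75
tcp_pos: [428.0, 219.6, 104.4]
ee_rot: [0.993, -0.12, 0.002, 0.0]
contact_force: [4.1, -4.6, 3.0]
grip_width: 23.0
grip_force: 26.4
```

play_rows:
  series:
    - {"translation":[0.024,0.084,0],"yaw":-0.016,"jaw":0.1}
    - {"translation":[0.057,0.165,0],"yaw":-0.025,"jaw":0.1}
    - {"translation":[0.096,0.241,0],"yaw":-0.03,"jaw":0.1}
    - {"translation":[0.096,0.241,0],"yaw":-0.03,"jaw":0.1}
    - {"translation":[0.096,0.241,0],"yaw":-0.03,"jaw":0.1}

```text
clock: 5.17
tcp_pos: [446.8, 268.1, 104.3]
ee_rot: [0.978, -0.209, 0.001, -0.0]
contact_force: [-1.4, 0.3, 7.1]
grip_width: 23.2
grip_force: 26.9
```

```bash
python3 -c "
from h import *
s=read_state();print(np.round(s['qpos'],2),s['tcp_pos'],s['contact_force'],s['grip_width'])"
```

```text
[ 0.41  0.17  1.96 -0.    1.    2.4 ] [446.79095415 268.09492913 104.30133337] [-1.42639587  0.25657945  7.12571412] 23.20393448890504
```

play_rows:
  series:
    - {"translation":[0,0,0],"yaw":0,"jaw":0.9}
    - {"translation":[0,0,0],"yaw":0,"jaw":0.9}
    - {"translation":[0,0,0],"yaw":0,"jaw":0.9}
    - {"translation":[0,0,0.2],"yaw":0,"jaw":0.9}
    - {"translation":[0,0,0.4],"yaw":0,"jaw":0.9}

```text
clock: 5.58
tcp_pos: [442.3, 265.5, 179.7]
ee_rot: [0.978, -0.21, -0.004, 0.003]
contact_force: [1.5, -0.2, -0.9]
grip_width: 76.6
grip_force: 0.0
```

```bash
python3 - <<'E'
from h import *
s=snapshot("scene");t=snapshot("top");r=read_state();print(r['grip_width'],r['tcp_pos'])
for n in("scene","top"):
  for k in("keeper_knob","plane_center"): print(n,k,place_of(n,k)[:1])
z=lambda i,x,y,w,h,f:cv2.resize(i["color"][y:y+h,x:x+w],None,fx=f,fy=f,interpolation=cv2.INTER_CUBIC)
A=z(s,205,250,50,60,8);B=z(t,368,215,50,60,8)
cv2.imwrite("pics/p1.png",np.hstack([A,B]))
E
```

```text
77.01477920244285 [450.28223677 268.98131069 190.01104194]
scene keeper_knob [{'point': [208.6, 385.5], 'p': 0.63}]
scene plane_center [{'point': [279.8, 228.7], 'p': 0.66}]
top keeper_knob [{'point': [281.2, 207.1], 'p': 0.8}]
top plane_center [{'point': [245.8, 382.3], 'p': 0.94}]
```

View pics/p1.png

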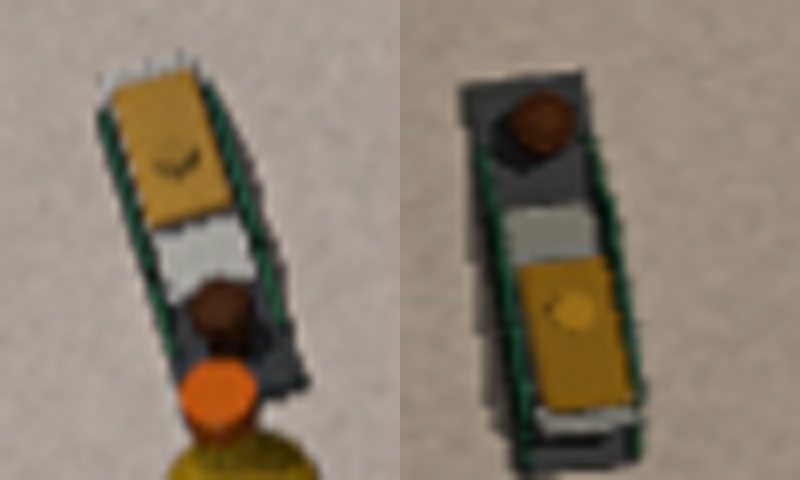

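The zoom gives the plane's corners in the top half at (62,88), (183,72), (118,472) and (238,460), with the knob at (143,120). The rear corners visible there are bottom edges, so I'll refit with z = 0 for them.

```bash
python3 - <<'E'
from h import *
from scipy.optimize import least_squares
S={n:snapshot(n) for n in("scene","top")}
cv=lambda p,s,ox,oy:(np.array(p,float)+.5)/s-.5+[ox,oy]
t2=cv([(62,88),(183,72),(118,472),(238,460),(143,120)],8,368,215)
s2=cv([(220,303),(307,383)],8,205,250)
def P(p,h=0):
    x,y,a=p; q=np.array([(80,25,10),(80,-25,10),(-80,25,h),(-80,-25,h),(55,0,48),(80,25,3)]);c,s=np.cos(a),np.sin(a)
    return np.c_[x+c*q[:,0]-s*q[:,1],y+s*q[:,0]+c*q[:,1],q[:,2]]
for h in(0,10):
    g=lambda p:np.r_[(proj(S["top"],P(p,h)[:5])-t2).ravel(),(proj(S["scene"],P(p,h)[[4,5]])-s2).ravel()]
    r2=least_squares(g,[550,-282,.1],loss="soft_l1",x_scale=[10,10,.1]); print("plane",r2.x.round(3)); print(g(r2.x).reshape(-1,2).round(1).tolist())
E
```

```text
plane [ 5.48785e+02 -2.88280e+02  1.08000e-01]
[[-0.2, -0.4], [0.1, -0.4], [-0.1, 1.0], [0.4, 0.5], [0.3, -0.2], [0.0, -0.6], [0.5, 1.5]]
plane [ 5.48443e+02 -2.87555e+02  9.70000e-02]
[[-0.2, -0.4], [0.1, -0.2], [-0.2, 0.7], [0.4, 0.4], [0.3, -0.1], [0.0, -0.7], [0.5, 1.5]]
```

play_rows:
  series:
    - {"translation":[0.1715,-0.9255,0],"yaw":0.028,"jaw":0.9}
    - {"translation":[0.1715,-0.9255,0],"yaw":0.028,"jaw":0.9}
    - {"translation":[0.1715,-0.9255,0],"yaw":0.028,"jaw":0.9}
    - {"translation":[0.1715,-0.9255,0],"yaw":0.028,"jaw":0.9}
    - {"translation":[0.1715,-0.9255,0],"yaw":0.028,"jaw":0.9}

```text
clock: 6.4
tcp_pos: [479.3, 79.1, 181.6]
ee_rot: [0.992, -0.124, -0.001, 0.001]
contact_force: [0.2, 0.2, 0.9]
grip_width: 76.4
grip_force: 0.0
```

play_rows:
  series:
    - {"translation":[0.1715,-0.9255,0],"yaw":0.028,"jaw":0.9}
    - {"translation":[0.1715,-0.9255,0],"yaw":0.028,"jaw":0.9}
    - {"translation":[0.1715,-0.9255,0],"yaw":0.028,"jaw":0.9}
    - {"translation":[0.1715,-0.9255,0],"yaw":0.028,"jaw":0.9}
    - {"translation":[0.1715,-0.9255,0],"yaw":0.028,"jaw":0.9}

```text
clock: 6.82
tcp_pos: [513.8, -106.3, 181.7]
ee_rot: [0.999, -0.036, -0.001, 0.0]
contact_force: [0.7, 0.2, -0.6]
grip_width: 76.9
grip_force: 0.0
```

play_rows:
  series:
    - {"translation":[0.1715,-0.9255,0],"yaw":0.028,"jaw":0.9}
    - {"translation":[0.1715,-0.9255,0],"yaw":0.028,"jaw":0.9}
    - {"translation":[0.1715,-0.9255,0],"yaw":0.028,"jaw":0.9}
    - {"translation":[0.1715,-0.9255,0],"yaw":0.028,"jaw":0.9}
    - {"translation":[0.1715,-0.9255,0],"yaw":0.028,"jaw":0.9}

```text
clock: 7.23
tcp_pos: [548.1, -292.0, 181.3]
ee_rot: [0.999, 0.051, -0.001, 0.0]
contact_force: [-0.3, 0.4, 1.1]
grip_width: 77.2
grip_force: 0.0
```

play_rows:
  series:
    - {"translation":[0,0,-0.16],"yaw":0,"jaw":0.9}
    - {"translation":[0,0,-0.32],"yaw":0,"jaw":0.9}
    - {"translation":[0,0,-0.42],"yaw":0,"jaw":0.9}
    - {"translation":[0,0,-0.48],"yaw":0,"jaw":0.9}
    - {"translation":[0,0,-0.5],"yaw":0,"jaw":0.9}

```text
clock: 7.65
tcp_pos: [546.0, -286.3, 78.6]
ee_rot: [0.999, 0.052, -0.003, -0.002]
contact_force: [-1.1, 0.7, -0.4]
grip_width: 77.2
grip_force: 0.0
```

```bash
python3 -c "
from h import *
s=read_state();print(np.round(s['qpos'],2),s['tcp_pos'],s['ee_rot'],s['contact_force'],s['grip_width'])"
```

```text
[-0.6   0.39  1.74 -0.    1.02  0.87] [ 545.9673721  -286.31494054   78.5831456 ] [ 0.99861361  0.05248879 -0.00316466 -0.0024006 ] [-1.11719214  0.65890373 -0.35666224] 77.17657108980582
```

play_rows:
  series:
    - {"translation":[0,0,-0.08],"yaw":0,"jaw":0.9}
    - {"translation":[0,0,-0.16],"yaw":0,"jaw":0.9}
    - {"translation":[0,0,-0.22],"yaw":0,"jaw":0.9}
    - {"translation":[0,0,-0.26],"yaw":0,"jaw":0.9}
    - {"translation":[0,0,-0.275],"yaw":0,"jaw":0.9}

```text
clock: 8.07
tcp_pos: [548.2, -287.5, 27.0]
ee_rot: [0.999, 0.053, -0.001, -0.001]
contact_force: [-0.1, 0.2, -0.2]
grip_width: 77.1
grip_force: 0.0
```

play_rows:
  series:
    - {"translation":[0,0,0],"yaw":0,"jaw":0.65}
    - {"translation":[0,0,0],"yaw":0,"jaw":0.6}
    - {"translation":[0,0,0],"yaw":0,"jaw":0.5}
    - {"translation":[0,0,0],"yaw":0,"jaw":0.45}
    - {"translation":[0,0,0],"yaw":0,"jaw":0.4}
  grip_force: 80

```text
clock: 8.48
tcp_pos: [549.8, -288.9, 29.6]
ee_rot: [0.999, 0.053, 0.001, 0.001]
contact_force: [-1.0, -0.3, 3.7]
grip_width: 48.4
grip_force: 86.7
```

play_rows:
  series:
    - {"translation":[0,0,0],"yaw":0,"jaw":0.4}
    - {"translation":[0,0,0],"yaw":0,"jaw":0.4}
    - {"translation":[0,0,0],"yaw":0,"jaw":0.4}

```text
clock: 8.73
tcp_pos: [549.8, -288.9, 29.6]
ee_rot: [0.999, 0.053, 0.001, 0.001]
contact_force: [-0.5, -0.8, 6.3]
grip_width: 48.5
grip_force: 87.0
```

play_rows:
  series:
    - {"translation":[0,0,0.04],"yaw":0,"jaw":0.4}
    - {"translation":[0,0,0.14],"yaw":0,"jaw":0.4}
    - {"translation":[0,0,0.3],"yaw":0,"jaw":0.4}
    - {"translation":[0,0,0.46],"yaw":0,"jaw":0.4}
    - {"translation":[0,0,0.61],"yaw":0,"jaw":0.4}

```text
clock: 9.15
tcp_pos: [546.5, -286.2, 148.3]
ee_rot: [0.999, 0.052, -0.002, -0.002]
contact_force: [1.1, 0.2, -6.5]
grip_width: 48.5
grip_force: 85.6
```

play_rows:
  series:
    - {"translation":[-0.004,0.07,0],"yaw":-0.002,"jaw":0.4}
    - {"translation":[-0.012,0.2,0],"yaw":-0.006,"jaw":0.4}
    - {"translation":[-0.021,0.36,0],"yaw":-0.01,"jaw":0.4}
    - {"translation":[-0.03,0.52,0],"yaw":-0.0145,"jaw":0.4}
    - {"translation":[-0.039,0.68,0],"yaw":-0.0187,"jaw":0.4}

```text
clock: 9.57
tcp_pos: [538.1, -149.6, 147.4]
ee_rot: [1.0, -0.007, -0.003, -0.002]
contact_force: [0.7, 0.6, -7.4]
grip_width: 48.6
grip_force: 85.7
```

play_rows:
  series:
    - {"translation":[-0.008,0.136,0],"yaw":-0.0037,"jaw":0.4}
    - {"translation":[-0.016,0.272,0],"yaw":-0.0075,"jaw":0.4}
    - {"translation":[-0.023,0.408,0],"yaw":-0.0112,"jaw":0.4}
    - {"translation":[-0.031,0.544,0],"yaw":-0.015,"jaw":0.4}
    - {"translation":[-0.039,0.68,0],"yaw":-0.0187,"jaw":0.4}

```text
clock: 9.98
tcp_pos: [530.2, -14.0, 147.6]
ee_rot: [0.998, -0.066, -0.003, -0.001]
contact_force: [-0.2, 0.4, -7.4]
grip_width: 48.7
grip_force: 85.6
```

play_rows:
  series:
    - {"translation":[-0.008,0.136,0],"yaw":-0.0037,"jaw":0.4}
    - {"translation":[-0.018,0.3,0],"yaw":-0.0087,"jaw":0.4}
    - {"translation":[-0.028,0.48,0],"yaw":-0.0132,"jaw":0.4}
    - {"translation":[-0.036,0.62,0],"yaw":-0.0172,"jaw":0.4}
    - {"translation":[-0.039,0.679,0],"yaw":-0.0186,"jaw":0.4}

```text
clock: 10.4
tcp_pos: [521.8, 123.5, 147.6]
ee_rot: [0.992, -0.122, -0.003, -0.001]
contact_force: [0.3, -0.3, -6.3]
grip_width: 48.3
grip_force: 85.7
```

play_rows:
  series:
    - {"translation":[0,0,0],"yaw":0,"jaw":0.4}
    - {"translation":[0,0,0],"yaw":0,"jaw":0.4}
    - {"translation":[0,0,0],"yaw":0,"jaw":0.4}

```text
clock: 10.65
tcp_pos: [523.8, 119.2, 148.6]
ee_rot: [0.992, -0.123, -0.002, 0.001]
contact_force: [-0.4, 0.9, -5.9]
grip_width: 48.5
grip_force: 85.6
```

```bash
python3 - <<'E'
from h import *
s=snapshot("scene");t=snapshot("top");r=read_state();print(r['grip_width'],r['tcp_pos'],r['ee_rot'],r['contact_force'],r['torque'])
z=lambda i,x,y,w,h,f:cv2.resize(i["color"][y:y+h,x:x+w],None,fx=f,fy=f,interpolation=cv2.INTER_CUBIC)
cv2.imwrite("pics/b1.png",np.hstack([z(s,310,205,100,95,4),z(t,200,205,100,95,4)]))
E
```

```text
47.9313892734559 [524.66695379 118.73902881 149.26956324] [ 9.92331448e-01 -1.23601926e-01 -8.52060451e-04  3.66681246e-04] [ 0.44383583 -0.10747704 -6.28835011] [-0.05636598 -0.09183528  0.02024485]
```

View pics/b1.png

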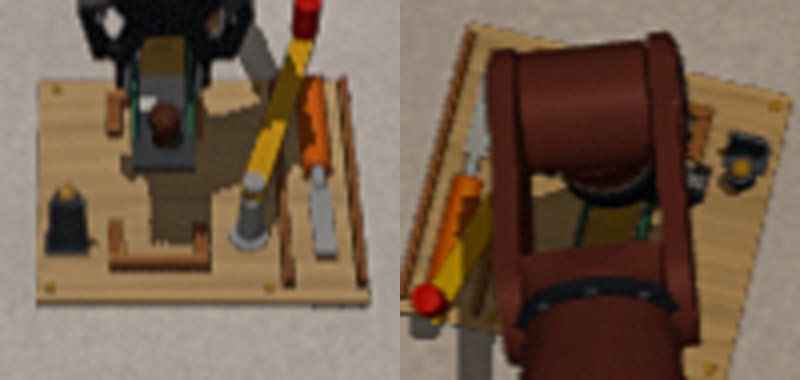

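The scene half shows the plane held level above the bay, with the toe's bottom corners at about (132,168) and (195,168) in the 4x zoom. I'll check where the plane sits in the grip.

```bash
python3 - <<'E'
from h import *
s=snapshot("scene");a=-.248
c,si=np.cos(a),np.sin(a);R=np.array([[c,-si],[si,c]])
zs=119.7
for u,v,q,z in((132,169,(80,-25),zs),(195,169,(80,25),zs),(164,112,(55,0),zs+48)):
    w=at_z(s,((v+.5)/4-.5+205,(u+.5)/4-.5+310),z)[:2]; print((w-R@np.array(q)).round(1), (R.T@(w-[525.3,119.7])-q).round(1))
for k in("plane_knob",):
    d=place_of("scene",k)[:1];print(d, R.T@(at_z(s,d[0]["point"],zs+48)[:2]-[525.3,119.7])-[55,0] if d else 0)
E
```

```text
[516.8 122.9] [-9.1  1. ]
[516.6 122.4] [-9.1  0.4]
[523.8 120.1] [-1.5  0. ]
[{'point': [236.5, 351.1], 'p': 0.69}] [14.35852695  1.0466306 ]
```

play_rows:
  series:
    - {"translation":[0.008,0,-0.1],"yaw":0,"jaw":0.4}
    - {"translation":[0.008,0,-0.22],"yaw":0,"jaw":0.4}
    - {"translation":[0.008,0,-0.33],"yaw":0,"jaw":0.4}
    - {"translation":[0.008,0,-0.4],"yaw":0,"jaw":0.4}
    - {"translation":[0.008,0,-0.42],"yaw":0,"jaw":0.4}

```text
clock: 11.27
tcp_pos: [524.3, 118.7, 63.0]
ee_rot: [0.992, -0.124, -0.003, 0.001]
contact_force: [-1.1, -0.6, -7.1]
grip_width: 48.5
grip_force: 85.4
```

play_rows:
  series:
    - {"translation":[0,0,0],"yaw":0,"jaw":0.4}
    - {"translation":[0,0,-0.01],"yaw":0,"jaw":0.4}
    - {"translation":[0,0,-0.02],"yaw":0,"jaw":0.4}
    - {"translation":[0,0,-0.03],"yaw":0,"jaw":0.4}
    - {"translation":[0,0,-0.04],"yaw":0,"jaw":0.4}

```text
clock: 11.68
tcp_pos: [528.0, 119.9, 59.2]
ee_rot: [0.992, -0.123, 0.001, -0.0]
contact_force: [-0.6, -0.6, -8.2]
grip_width: 48.4
grip_force: 85.6
```

play_rows:
  series:
    - {"translation":[-0.008,0,0],"yaw":0,"jaw":0.4}
    - {"translation":[-0.008,0,-0.01],"yaw":0,"jaw":0.4}
    - {"translation":[-0.008,0,-0.02],"yaw":0,"jaw":0.4}
    - {"translation":[-0.008,0,-0.03],"yaw":0,"jaw":0.4}
    - {"translation":[-0.008,0,-0.035],"yaw":0,"jaw":0.4}

```text
clock: 12.1
tcp_pos: [525.1, 119.8, 50.7]
ee_rot: [0.992, -0.123, -0.0, 0.0]
contact_force: [0.8, 0.5, -6.1]
grip_width: 48.5
grip_force: 85.6
```

play_rows:
  series:
    - {"translation":[0,0,-0.006],"yaw":0,"jaw":0.4}
    - {"translation":[0,0,-0.012],"yaw":0,"jaw":0.4}
    - {"translation":[0,0,-0.018],"yaw":0,"jaw":0.4}
    - {"translation":[0,0,-0.024],"yaw":0,"jaw":0.4}
    - {"translation":[0,0,-0.024],"yaw":0,"jaw":0.4}

```text
clock: 12.52
tcp_pos: [525.1, 119.8, 46.0]
ee_rot: [0.992, -0.123, -0.0, 0.0]
contact_force: [-0.3, -0.3, -7.4]
grip_width: 48.2
grip_force: 85.6
```

play_rows:
  series:
    - {"translation":[0,0,-0.004],"yaw":0,"jaw":0.4}
    - {"translation":[0,0,-0.008],"yaw":0,"jaw":0.4}
    - {"translation":[0,0,-0.012],"yaw":0,"jaw":0.4}
    - {"translation":[0,0,-0.016],"yaw":0,"jaw":0.4}
    - {"translation":[0,0,-0.018],"yaw":0,"jaw":0.4}

```text
clock: 12.93
tcp_pos: [525.3, 119.8, 42.6]
ee_rot: [0.992, -0.123, -0.0, 0.0]
contact_force: [-0.2, -0.7, -7.1]
grip_width: 48.2
grip_force: 85.6
```

play_rows:
  series:
    - {"translation":[0,0,-0.002],"yaw":0,"jaw":0.4}
    - {"translation":[0,0,-0.004],"yaw":0,"jaw":0.4}
    - {"translation":[0,0,-0.006],"yaw":0,"jaw":0.4}
    - {"translation":[0,0,-0.006],"yaw":0,"jaw":0.4}

```text
clock: 13.27
tcp_pos: [525.4, 119.8, 41.7]
ee_rot: [0.992, -0.123, -0.0, 0.0]
contact_force: [0.0, 0.5, -5.1]
grip_width: 48.4
grip_force: 85.9
```

play_rows:
  series:
    - {"translation":[0,0,-0.002],"yaw":0,"jaw":0.4}
    - {"translation":[0,0,-0.004],"yaw":0,"jaw":0.4}
    - {"translation":[0,0,-0.004],"yaw":0,"jaw":0.4}

```text
clock: 13.52
tcp_pos: [525.4, 119.8, 41.6]
ee_rot: [0.992, -0.123, -0.0, 0.0]
contact_force: [-3.4, -0.4, 3.1]
grip_width: 48.5
grip_force: 87.0
```

play_rows:
  series:
    - {"translation":[0,0,0],"yaw":0,"jaw":0.6}
    - {"translation":[0,0,0],"yaw":0,"jaw":0.7}
    - {"translation":[0,0,0],"yaw":0,"jaw":0.75}
    - {"translation":[0,0,0],"yaw":0,"jaw":0.75}
    - {"translation":[0,0,0.02],"yaw":0,"jaw":0.75}

```text
clock: 13.93
tcp_pos: [525.1, 119.7, 44.3]
ee_rot: [0.992, -0.123, -0.0, 0.0]
contact_force: [-0.2, -0.1, -0.5]
grip_width: 64.2
grip_force: 0.0
```

play_rows:
  series:
    - {"translation":[0,0,0.08],"yaw":0,"jaw":0.75}
    - {"translation":[0,0,0.24],"yaw":0,"jaw":0.75}
    - {"translation":[0,0,0.42],"yaw":0,"jaw":0.75}
    - {"translation":[0,0,0.6],"yaw":0,"jaw":0.75}
    - {"translation":[0,0,0.7],"yaw":0,"jaw":0.75}

```text
clock: 14.35
tcp_pos: [527.7, 120.0, 189.8]
ee_rot: [0.992, -0.123, 0.004, -0.001]
contact_force: [0.5, -0.5, 1.3]
grip_width: 63.9
grip_force: 0.0
```

play_rows:
  series:
    - {"translation":[-0.2,0.4,0],"yaw":-0.01,"jaw":0.9}
    - {"translation":[-0.4,0.738,0],"yaw":-0.028,"jaw":0.9}
    - {"translation":[-0.4,0.738,0],"yaw":-0.028,"jaw":0.9}
    - {"translation":[-0.4,0.738,0],"yaw":-0.028,"jaw":0.9}
    - {"translation":[-0.4,0.738,0],"yaw":-0.028,"jaw":0.9}
  grip_force: 30

```text
clock: 14.77
tcp_pos: [441.9, 272.3, 185.1]
ee_rot: [0.978, -0.207, -0.001, -0.002]
contact_force: [-0.2, -0.4, 0.1]
grip_width: 77.1
grip_force: 0.0
```

```bash
python3 - <<'E'
from h import *
s=snapshot("scene");t=snapshot("top");r=read_state();print(r['grip_width'],r['tcp_pos'],r['ee_rot'],r['qpos'])
z=lambda i,x,y,w,h,f:cv2.resize(i["color"][y:y+h,x:x+w],None,fx=f,fy=f,interpolation=cv2.INTER_CUBIC)
cv2.imwrite("pics/b2.png",np.hstack([z(s,310,205,100,95,4),z(t,200,205,100,95,4)]))
E
```

```text
76.98277532907403 [444.53483214 268.77876256 185.06133901] [ 9.78179975e-01 -2.07758897e-01  4.10580558e-04 -9.26370661e-05] [ 4.08834999e-01  5.68223896e-02  1.91780327e+00 -3.53407053e-04
  1.16619043e+00  2.39833697e+00]
```

View pics/b2.png

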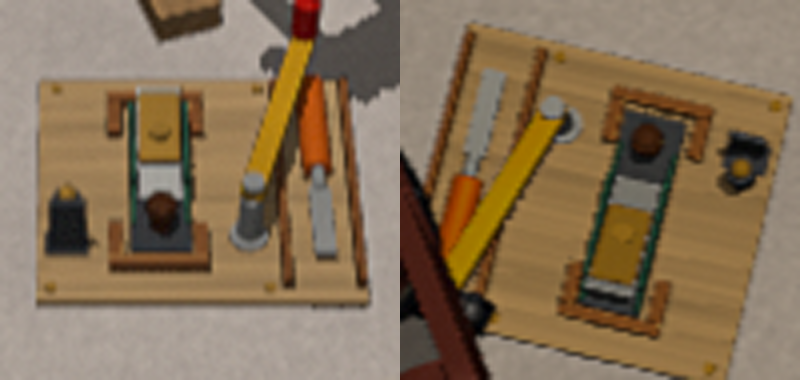

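Both views show the plane sole-down between the corner blocks, with its knob at the hinge and catch end and the bar still open. Next I'll descend onto the keeper knob and grip it.

play_rows:
  series:
    - {"translation":[0.002,0,-0.15],"yaw":0,"jaw":0.9}
    - {"translation":[0.002,0,-0.28],"yaw":0,"jaw":0.9}
    - {"translation":[0.002,0,-0.36],"yaw":0,"jaw":0.9}
    - {"translation":[0.002,0,-0.388],"yaw":0,"jaw":0.9}
    - {"translation":[0.002,0,-0.388],"yaw":0,"jaw":0.9}

```text
clock: 15.28
tcp_pos: [445.1, 265.6, 105.3]
ee_rot: [0.978, -0.211, -0.001, 0.001]
contact_force: [0.4, -0.0, 0.1]
grip_width: 77.1
grip_force: 0.0
```

play_rows:
  series:
    - {"translation":[0,0,0],"yaw":0,"jaw":0.35}
    - {"translation":[0,0,0],"yaw":0,"jaw":0.3}
    - {"translation":[0,0,0],"yaw":0,"jaw":0.2}
    - {"translation":[0,0,0],"yaw":0,"jaw":0.1}
    - {"translation":[0,0,0],"yaw":0,"jaw":0.1}

```text
clock: 15.7
tcp_pos: [446.7, 267.7, 108.5]
ee_rot: [0.978, -0.21, 0.001, -0.001]
contact_force: [-1.1, -1.3, 2.5]
grip_width: 23.5
grip_force: 29.9
```

play_rows:
  series:
    - {"translation":[0,0,0],"yaw":0,"jaw":0.1}
    - {"translation":[0,0,0],"yaw":0,"jaw":0.1}

```text
clock: 15.87
tcp_pos: [446.7, 267.8, 108.4]
ee_rot: [0.978, -0.21, 0.001, -0.001]
contact_force: [-1.4, -0.1, 5.5]
grip_width: 23.4
grip_force: 30.1
```

```bash
python3 - <<'E'
from h import *
a=-.248;H=np.array([597.,178.9])
pos=lambda t:H+175*np.array([np.cos(a)*-np.sin(t)+np.sin(a)*np.cos(t), -np.sin(a)*np.sin(t)-np.cos(a)*np.cos(t)])
ts=np.r_[1.85,np.arange(1.75,.2,-.1),.15,.08,.03,0,-.03,-.05]
for b in range(0,len(ts)-1,5):
    for i in range(b+1,min(b+6,len(ts))): print(b,ts[i].round(3),((pos(ts[i])-pos(ts[b]))/200).round(3))
E
```

```text
0 1.75 [-0.04  -0.078]
0 1.65 [-0.072 -0.159]
0 1.55 [-0.096 -0.243]
0 1.45 [-0.112 -0.329]
0 1.35 [-0.118 -0.416]
5 1.25 [ 0.002 -0.087]
5 1.15 [ 0.013 -0.174]
5 1.05 [ 0.032 -0.26 ]
5 0.95 [ 0.06  -0.342]
5 0.85 [ 0.096 -0.422]
10 0.75 [ 0.044 -0.076]
10 0.65 [ 0.095 -0.147]
10 0.55 [ 0.153 -0.212]
10 0.45 [ 0.217 -0.272]
10 0.35 [ 0.286 -0.325]
15 0.25 [ 0.075 -0.046]
15 0.15 [ 0.153 -0.083]
15 0.08 [ 0.211 -0.105]
15 0.03 [ 0.252 -0.118]
15 0.0 [ 0.278 -0.125]
20 -0.03 [ 0.026 -0.006]
20 -0.05 [ 0.043 -0.01 ]
```

play_rows:
  series:
    - {"translation":[-0.04,-0.078,0],"yaw":0,"jaw":0.1}
    - {"translation":[-0.072,-0.159,0],"yaw":0.016,"jaw":0.1}
    - {"translation":[-0.096,-0.243,0],"yaw":0.032,"jaw":0.1}
    - {"translation":[-0.112,-0.329,0],"yaw":0.048,"jaw":0.1}
    - {"translation":[-0.118,-0.416,0],"yaw":0.064,"jaw":0.1}

```text
clock: 16.28
tcp_pos: [421.2, 185.1, 108.4]
ee_rot: [1.0, -0.007, -0.001, -0.001]
contact_force: [-3.5, 2.7, 9.2]
grip_width: 22.9
grip_force: 32.0
```

play_rows:
  series:
    - {"translation":[0.002,-0.087,0],"yaw":0.016,"jaw":0.1}
    - {"translation":[0.013,-0.174,0],"yaw":0.032,"jaw":0.1}
    - {"translation":[0.032,-0.26,0],"yaw":0.048,"jaw":0.1}
    - {"translation":[0.06,-0.342,0],"yaw":0.064,"jaw":0.1}
    - {"translation":[0.096,-0.422,0],"yaw":0.08,"jaw":0.1}

```text
clock: 16.7
tcp_pos: [440.1, 99.2, 108.3]
ee_rot: [0.97, 0.242, -0.002, -0.0]
contact_force: [-4.7, -1.1, 9.9]
grip_width: 22.8
grip_force: 32.2
```

play_rows:
  series:
    - {"translation":[0.044,-0.076,0],"yaw":0.016,"jaw":0.1}
    - {"translation":[0.095,-0.147,0],"yaw":0.032,"jaw":0.1}
    - {"translation":[0.153,-0.212,0],"yaw":0.048,"jaw":0.1}
    - {"translation":[0.217,-0.272,0],"yaw":0.064,"jaw":0.1}
    - {"translation":[0.286,-0.325,0],"yaw":0.08,"jaw":0.1}

```text
clock: 17.12
tcp_pos: [498.5, 33.5, 108.3]
ee_rot: [0.88, 0.476, -0.001, 0.0]
contact_force: [-3.7, 0.7, 8.6]
grip_width: 23.0
grip_force: 32.0
```

play_rows:
  series:
    - {"translation":[0.075,-0.046,0],"yaw":0.016,"jaw":0.1}
    - {"translation":[0.153,-0.083,0],"yaw":0.032,"jaw":0.1}
    - {"translation":[0.211,-0.105,0],"yaw":0.043,"jaw":0.1}
    - {"translation":[0.252,-0.118,0],"yaw":0.051,"jaw":0.1}
    - {"translation":[0.278,-0.125,0],"yaw":0.056,"jaw":0.1}

```text
clock: 17.53
tcp_pos: [552.3, 9.5, 108.2]
ee_rot: [0.784, 0.621, -0.003, -0.003]
contact_force: [-19.0, 2.1, 22.7]
grip_width: 23.1
grip_force: 34.1
```

play_rows:
  series:
    - {"translation":[0,0,0],"yaw":0,"jaw":0.1}
    - {"translation":[0,0,0],"yaw":0,"jaw":0.1}

```text
clock: 17.7
tcp_pos: [552.0, 9.7, 108.2]
ee_rot: [0.785, 0.62, -0.003, -0.002]
contact_force: [-9.0, -1.2, 13.8]
grip_width: 23.1
grip_force: 32.7
```

play_rows:
  series:
    - {"translation":[0.01,-0.002,0],"yaw":0,"jaw":0.1}
    - {"translation":[0.02,-0.005,0],"yaw":0,"jaw":0.1}
    - {"translation":[0.02,-0.005,0],"yaw":0,"jaw":0.1}

```text
clock: 17.95
tcp_pos: [552.3, 9.6, 108.1]
ee_rot: [0.784, 0.62, -0.006, -0.006]
contact_force: [-19.7, 1.5, 21.1]
grip_width: 23.1
grip_force: 34.8
```

play_rows:
  series:
    - {"translation":[-0.02,0.005,0],"yaw":0,"jaw":0.1}
    - {"translation":[-0.02,0.005,0],"yaw":0,"jaw":0.1}
    - {"translation":[-0.02,0.005,0],"yaw":0,"jaw":0.7}
    - {"translation":[-0.02,0.005,0],"yaw":0,"jaw":0.7}
    - {"translation":[-0.02,0.005,0],"yaw":0,"jaw":0.7}

```text
clock: 18.37
tcp_pos: [554.0, 9.9, 106.7]
ee_rot: [0.785, 0.62, -0.0, -0.0]
contact_force: [-0.4, -0.0, 0.6]
grip_width: 58.2
grip_force: 0.0
```

play_rows:
  series:
    - {"translation":[0,0,0],"yaw":0,"jaw":0.7}
    - {"translation":[0,0,0.1],"yaw":0,"jaw":0.7}
    - {"translation":[0,0,0.25],"yaw":0,"jaw":0.7}
    - {"translation":[0,0,0.4],"yaw":0,"jaw":0.7}
    - {"translation":[0,0,0.5],"yaw":0,"jaw":0.7}

```text
clock: 18.78
tcp_pos: [555.3, 9.7, 209.6]
ee_rot: [0.785, 0.62, 0.001, 0.001]
contact_force: [0.2, 0.2, 0.4]
grip_width: 60.0
grip_force: 0.0
```

play_rows:
  series:
    - {"translation":[-0.2,-0.9,0.1],"yaw":0,"jaw":0.7}
    - {"translation":[-0.2,-0.9,0.1],"yaw":0,"jaw":0.7}
    - {"translation":[-0.2,-0.9,0.1],"yaw":0,"jaw":0.7}
    - {"translation":[-0.2,-0.9,0.1],"yaw":0,"jaw":0.7}
    - {"translation":[-0.2,-0.9,0.1],"yaw":0,"jaw":0.7}

```text
clock: 19.2
tcp_pos: [513.5, -174.4, 227.8]
ee_rot: [0.786, 0.619, -0.001, 0.001]
contact_force: [0.3, -0.5, -0.8]
grip_width: 59.8
grip_force: 0.0
```

```bash
python3 - <<'E'
from h import *
s=snapshot("scene");t=snapshot("top");r=read_state();print(r['clock'],r['tcp_pos'],r['contact_force'])
p=[[554.1,9.3,120]];print(proj(s,p),proj(t,p))
z=lambda i,x,y,w,h,f:cv2.resize(i["color"][y:y+h,x:x+w],None,fx=f,fy=f,interpolation=cv2.INTER_CUBIC)
cv2.imwrite("pics/b3.png",np.hstack([z(s,310,205,100,95,4),z(t,200,205,100,95,4)]))
E
```

```text
19.3 [ 513.86637478 -173.51153852  227.57947129] [0.19163732 0.15680274 0.87691434]
[[318.5093387  242.93439235]] [[293.01723981 242.58752527]]
```

View pics/b3.png

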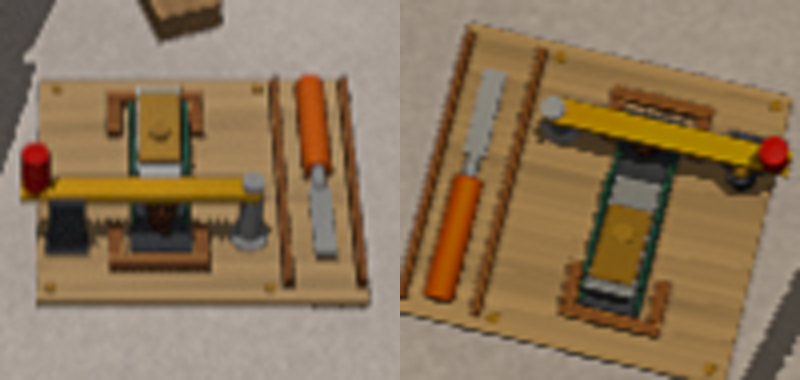

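The bar lies across the plane over the catch post. Its knob is at (36,150) in the scene zoom and (372,153) in the top zoom, within about a pixel of the predicted shut position. It also held firm against a 20 N push, well above the 5 N detent, so it is on its stop. Handing in.

```bash
python3 -c "
from bench import *
print(close_job())"
```

```text
the job is handed in; nothing more can be done
None
```

The plane sits sole-down in the bay with its knob under the bar, and the keeper bar is shut against its stop. I handed the job in at about 19 s; the hand-in returned no verdict.

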